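# Seat the lino block in the undercut registration corner

## Task

Set the red-faced lino block flat on the printing jig and slide its steel tongue in under the jig's overhanging lip, and along under the lip towards the stop at the jig's left, until it is snugly home against both the back stop and the side stop, which are hidden under the lip and set differently every time. Feel for the stops gently, never jamming the block; let go of it there, lying flat and square in the corner, and leave the green block and the other things on the table where they are.

Things in the scene. Friction and masses are not known exactly. Their poses are not given: they have to be found in the camera images.
- red_block: Plywood block, red lino face: 76 (x) by 54 (y) by 30 mm high, 0.18 to 0.35 kg. A steel tongue, 46 mm wide (centred), 8 thick, 36 long, sticks out of its +x end, undersides level. Origin: centre of the underside of the 76 x 54 body. Starts flat on the table, face up, tongue pointing away from the robot within 0.5 rad, in either block's place. Grip it across the 54 mm, mid-body.
- red_block_tip (a point): Middle of the end of the red block's tongue, 74 mm from the block's origin along its +x and 4 mm above its underside; the tongue's sides are 23 mm to either side. Axes as the block's.
- jig: Fixed, rigid jig: aluminium bed, x -105 to 95 mm, y -85 to 85 mm, top 10 mm above the table; a blue overhanging lip with a yellow front edge covers its far part from x = 20 mm on. Origin on the table. x points in under the lip, away from the robot (yaw within 0.35 rad), y to the jig's left. It mars if the block presses its bed or lip with over 40 N.
- mouth (a point): On the bed's top at the lip's front edge (jig x = 20, y = -15 mm), axes as the jig's. The slot here is 10.5 mm high and spans the jig; the lip's top is 30.5 mm above the table, its two black knobs reach 47 mm. A tongue that goes in centred here meets the back stop first, clear of the side stop, which it then meets 28 to 46 mm further to the left.
- under_lip (a point): On the bed, hidden under the lip (jig x = 44, y = 45 mm), axes as the jig's: midst of the range of the fixed, rigid L-shaped brass corner. Its back face lies 6 mm or less either way along x from here and runs 100 mm to the right of the side face, which lies 9 mm or less either way along y and reaches 16 mm out from the back face. Either stop mars at over 20 N: 10 mm/s is fast enough.
- green_block: Bystander: the same block with a green face. Leave it alone.
- yellow_marker: Bystander: black paint marker with a yellow cap, 135 mm long, 15 mm thick, lying along its x. Origin: underside near its middle.
- teal_marker: Bystander: the same with a teal cap.
- wine_bottle: Bystander: dark glass bottle with a paper label, standing, 74 mm across, 290 mm high. Origin: centre of its underside.
- ink_jar: Bystander: blue ink jar with a black cap, standing, 56 mm across, 60 mm high. Origin: centre of its underside.
- brayer: Bystander: ink roller with a wooden handle lying on the table, 240 mm long along x, 96 mm wide, roller 32 mm across. Origin: on the table under the roller.
Mind the look-alikes: they are no part of the job. Leave any black, purple or yellow look-alike of the red_block alone.

How it is judged:
On the way:
1. the tongue of the red block is at least 6 mm in under the lip, the block flat on the bed (x of red_block_tip in the frame of jig between 0.026 and 0.055 m and y of red_block_tip in the frame of jig between -0.085 and 0.085 m and z of red_block_tip in the frame of jig between 0.01 and 0.0185 m and angle between red_block's own z axis and vertical below 0.06 rad), for 0.2 s.
At the end, for the whole second after the job is handed in: The red block lies flat on the jig's bed with its tongue under the lip, within about 2 mm of the back stop (corner_c0) and within about 2 mm of the side stop (corner_c1), square to the jig within 0.06 rad, at rest and let go (x of corner_c0 in the frame of red_block between 0.074 and 0.0812 m and y of corner_c1 in the frame of red_block between 0.023 and 0.0302 m and angle between the x axis of red_block and the x axis of jig, either way round below 0.06 rad and z of red_block_tip in the frame of jig between 0.01 and 0.0185 m and angle between red_block's own z axis and vertical below 0.06 rad and linear speed of red_block below 0.01 m/s and contact force between red_block and the fingers below 0.1 N); the robot touches nothing.
It fails at once if the tongue presses a stop with more than 20 N (contact force between red_block and corner_c0 above 20 N or contact force between red_block and corner_c1 above 20 N).
It fails at once if the block presses the jig's bed or lip with more than 40 N (contact force between red_block and jig above 40 N).
It fails at once if the green block or another bystander is moved by more than 15 mm (distance of any of green_block, yellow_marker, teal_marker, wine_bottle, ink_jar, brayer from where it was at the start of the episode above 0.015 m).
It also fails if it takes over 51 s, if anything falls off the work surface, if the arm or the gripper's body presses on something with over 40 N, if the wrist force passes 120 N, or if a joint passes its speed limit or range.

## Robot

A 6-joint arm with a two-finger parallel gripper is mounted at the origin on the work surface. World frame = base frame: x ahead of the robot, y to its left, z up, the work surface at z = 0. Lengths are in m, angles in rad, forces in N, time in s.
With the tool pointing down it reaches from about 0.275 to 1 m from the base axis. Payload 8.4 kg.
Tool frame: the origin (TCP) lies on the centre line of the jaws, within the pads' length; the fingertips stand 17 mm ahead of it and the grasp point (between the pads) lies 2 mm behind it (bot.tcp_to_tips is the z of the fingertips in the tool frame, in m); z points along the fingers, y is the line along which they close (so a half turn about z gives the same grasp; the last joint's range is limited). The gripper opens to 85 mm and grips with 20 to 120 N. Pads are 22 mm wide; open, the fingers measure 114 mm over their backs; the gripper's body (76 mm by 85 mm) begins 54 mm behind the grasp point. The pads swing forward as they close: fully open they stand 13 mm farther back than shut.
Start: joints at [1.103, 0.353, 1.633, -0, 1.155, -0.002], TCP at [0.281, 0.558, 0.211] pointing down, gripper open.
Joint ranges: [-2.63, 2.63], [-0.92, 2.1], [0.06, 2.66], [-1.3, 4.44], [0, 2.69], [-3.02, 3.02]. Speed limits (rad/s): [2.22, 2.22, 2.79, 3.14, 3.14, 3.14].

## Interface

Orientations are given as a unit quaternion [x, y, z, w].
In Python, from workcell import bot, hand, kinematics, get_obs, vision, hand_in gives the robot as it stands. The module is installed in compiled form; this text tells all that it offers. Calls block until the motion is done:
- bot.reach(position, orientation): joint-space move of the TCP to a pose.
- bot.servo_line(position, ori=None, velocity=0.15): straight line of the TCP; ori=None keeps the orientation; velocity is the mean speed in m/s.
- bot.goto_joints(angles): joint-space move.
- hand.move_gripper(opening, strength=None): finger opening in m; strength is the grip in N (None keeps the last); returns when the fingers have stopped.
- bot.dwell(seconds).
- kinematics.solve_ik(position, orientation): joint angles nearest the present ones, or None.
- get_obs(): the state.
- vision.read_camera(name): name is "scene" or "top" or "wrist"; returns a dict with "frame" (400x640x3 uint8, red, green, blue), "intrinsics" (3x3 intrinsics, pixels), "view" (4x4, takes a point from world to camera coordinates). Camera axes: x right, y down, z forward; pixel columns grow to the right and rows downward; lengths in m; the calibration is good to about 2 mm. A picture is of the moment at which its call begins. There is no depth.
A pose or a line that the arm cannot do raises bot.IKError and nothing moves.
- hand_in(): hands the job in; it is judged then, once.
The state is a dict: "time_s": time; "joint_pos": joint angles; "joint_vel": joint speeds; "joint_efforts": joint torques, N m; "position": TCP position; "orientation": TCP orientation; "wrist_force": force on the tool from outside, world axes, zero at the start; "ft_torque": the same for the moment, N m; "gripper_width": finger opening in m; "grip_force": force on a finger pad.
Only numpy, scipy, OpenCV 4.12 (cv2) and the standard library are available. Lean on these libraries where they do the work, as an engineer would, in place of code of your own. Each camera call takes 0.05 s, during which the arm holds its last target. There are 200 camera calls.

## Working session

There is one attempt and no reset: what is moved stays moved. The work goes in short steps, each a Python script; the robot and the scene stay as the last script left them, time stands still between calls to the robot, and variables do not carry over. Pictures are saved under pics/ and viewed, at most 10 in all, crops included, and the job is handed in when it is done.

```bash
mkdir -p pics; python3 - <<'E'
from workcell import *
import cv2,numpy as np
o=get_obs();print({k:np.round(v,3) for k,v in o.items()})
for n in("top","scene"):
    c=vision.read_camera(n);cv2.imwrite(f"pics/{n}0.png",c["frame"][:,:,::-1]);print(n,c["intrinsics"].round(1).tolist(),c["view"].round(4).tolist())
    np.savez(f"{n}0.npz",**c)
E
```

```text
{'time_s': np.float64(0.0), 'joint_pos': array([ 1.103,  0.354,  1.634, -0.   ,  1.155, -0.002]), 'joint_vel': array([-0.001,  0.   ,  0.   , -0.001,  0.   , -0.   ]), 'joint_efforts': array([ 1.0000e-03, -6.0527e+01, -3.4206e+01,  0.0000e+00,  9.0000e-03,
        0.0000e+00]), 'position': array([0.28 , 0.558, 0.21 ]), 'orientation': array([ 0.231,  0.973, -0.001, -0.   ]), 'wrist_force': array([ 0.049,  0.464, -0.007]), 'ft_torque': array([0.027, 0.008, 0.028]), 'grip_force': np.float64(0.0), 'gripper_width': np.float64(0.085)}
top [[400.1, 0.0, 316.0], [0.0, 400.1, 203.8], [0.0, 0.0, 1.0]] [[-0.029, -0.9996, -0.0017, 0.0153], [-0.9726, 0.0286, -0.2307, 0.512], [0.2307, -0.005, -0.973, 1.0326], [0.0, 0.0, 0.0, 1.0]]
scene [[478.9, 0.0, 324.5], [0.0, 478.9, 203.2], [0.0, 0.0, 1.0]] [[0.2196, 0.9753, -0.0238, -0.109], [0.562, -0.1464, -0.8141, -0.2407], [-0.7974, 0.1654, -0.5803, 1.7304], [0.0, 0.0, 0.0, 1.0]]
```

View pics/top0.png

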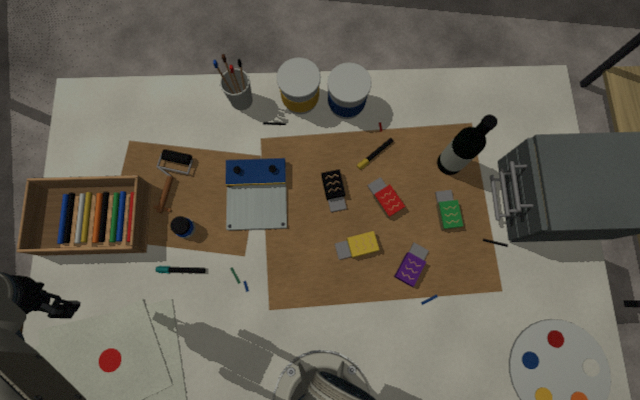

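View pics/scene0.png

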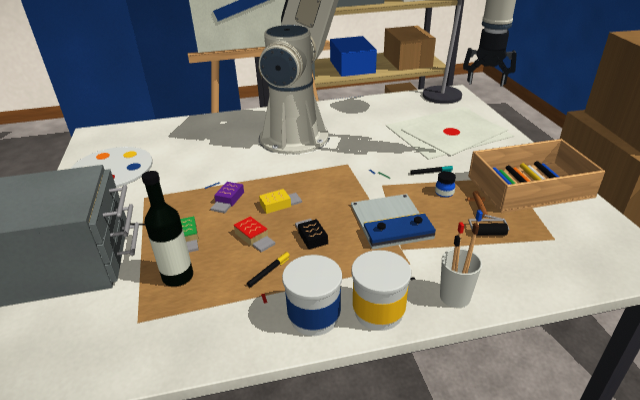

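Candidates for the red block in the top image: red block (388,200), green (451,214), black (333,185), yellow (363,244), purple (411,266), the red dot on the paper (110,360) and the palette's red (556,339). I choose (388,200), which is a red face with a grey tongue pointing away. I'll check it in a close crop with measurements.

```bash
cat > h.py <<'E'
from workcell import *
import cv2,numpy as np
def ray(c,uv,z):
    uv=np.atleast_2d(uv).astype(float);V=c["view"];R=V[:3,:3];C=-R.T@V[:3,3]
    d=(np.linalg.inv(c["intrinsics"])@np.c_[uv,np.ones(len(uv))].T).T@R
    return C+d*((z-C[2])/d[:,2])[:,None]
def mask(f,lo,hi):
    h=cv2.cvtColor(f,cv2.COLOR_RGB2HSV);return cv2.inRange(h,lo,hi)
def redmask(f): return mask(f,(0,150,70),(8,255,255))|mask(f,(172,150,70),(179,255,255))
def bluemask(f): return mask(f,(100,150,40),(125,255,255))
def comp(m,near):  # component nearest a pixel -> contour
    cs,_=cv2.findContours(m,cv2.RETR_EXTERNAL,cv2.CHAIN_APPROX_NONE)
    cs=[k for k in cs if cv2.contourArea(k)>60]
    return min(cs,key=lambda k:np.hypot(*(k[:,0].mean(0)-near)))[:,0]
def rect(c,k,z):
    p=ray(c,k,z)[:,:2];r=cv2.minAreaRect((p*1000).astype(np.float32));return r
E
python3 - <<'E'
from h import *
for n,nr,nb in(("top",(388,200),(256,172)),("scene",(250,230),(400,230))):
    c=dict(np.load(n+"0.npz"));f=c["frame"]
    print(n,"red",rect(c,comp(redmask(f),nr),.03))
    print(" lip",rect(c,comp(bluemask(f),nb),.0305))
    print(" yellow rows",rect(c,comp(mask(f,(20,120,80),(35,255,255)),nb),.0305))
f=dict(np.load("top0.npz"))["frame"]
cv2.imwrite("pics/crop1.png",cv2.resize(f[145:265,215:415,::-1],None,fx=4,fy=4,interpolation=cv2.INTER_CUBIC))
E
```

```text
top red ((524.1163940429688, -205.83380126953125), (77.55872344970703, 56.52960968017578), 30.876068115234375)
 lip ((621.3538208007812, 171.6265869140625), (68.76444244384766, 166.3608856201172), 0.30148738622665405)
 yellow rows ((403.6603088378906, -124.20455169677734), (57.536563873291016, 80.7765884399414), 13.628013610839844)
scene red ((528.2059326171875, -206.8922882080078), (79.40388488769531, 57.1042366027832), 29.919002532958984)
 lip ((628.895751953125, 168.95179748535156), (81.52690887451172, 170.68699645996094), 0.35400402545928955)
 yellow rows ((866.392333984375, 35.8890495300293), (120.65277099609375, 110.55178833007812), 68.54476928710938)
```

View pics/crop1.png

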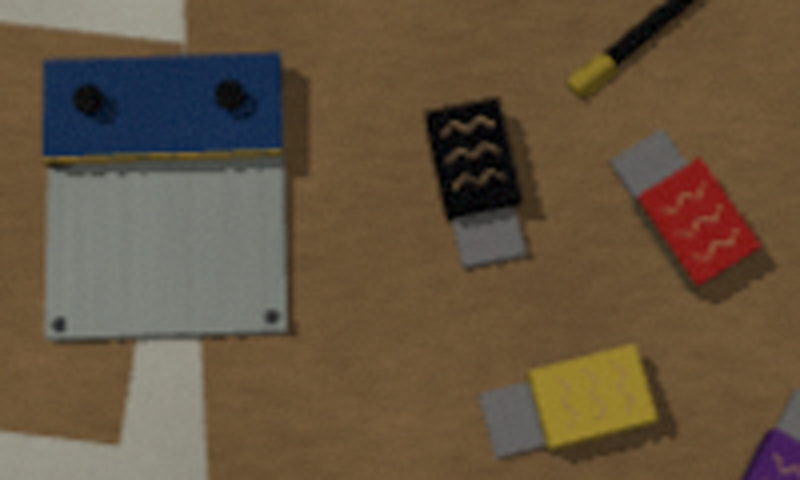

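The crop shows the red face at crop (700,222) with its grey tongue up-left at (650,165). The jig has its blue lip at the top and its yellow edge at crop row 157, with yaw near 0. Next I'll take wrist views over the jig and over the block.

```bash
cat >> h.py <<'E'
def Q(psi): return [np.cos(psi/2),np.sin(psi/2),0,0]  # tool down, tool x at yaw psi
E
python3 - <<'E'
from h import *
print(bot.tcp_to_tips)
for n,p,psi in(("jig",(.54,.17,.30),0.),("red",(.50,-.20,.25),.53)):
    bot.reach(p,Q(psi));c=vision.read_camera("wrist");np.savez(f"w{n}.npz",**c)
    cv2.imwrite(f"pics/w{n}.png",c["frame"][:,:,::-1])
    o=get_obs();V=c["view"];print(o["time_s"],o["joint_pos"].round(2),o["position"].round(4),"cam",(-V[:3,:3].T@V[:3,3]).round(3),V[2,:3].round(2),o["wrist_force"].round(2))
E
python3 -c "
import cv2,numpy as np
cv2.imwrite('pics/w2.png',np.vstack([cv2.resize(cv2.imread(f'pics/w{n}.png'),(480,300)) for n in('jig','red')]))"
```

```text
0.017
1.8833 [0.3  0.19 1.66 0.   1.3  1.87] [0.5398 0.1706 0.2998] cam [0.616 0.171 0.462] [-0.3  -0.   -0.95] [ 0.99 -0.23  0.02]
3.3333 [-0.38  0.18  1.77  0.    1.19  0.66] [ 0.5005 -0.1992  0.2501] cam [ 0.566 -0.161  0.413] [-0.26 -0.15 -0.95] [ 0.17 -0.33 -0.64]
```

View pics/w2.png

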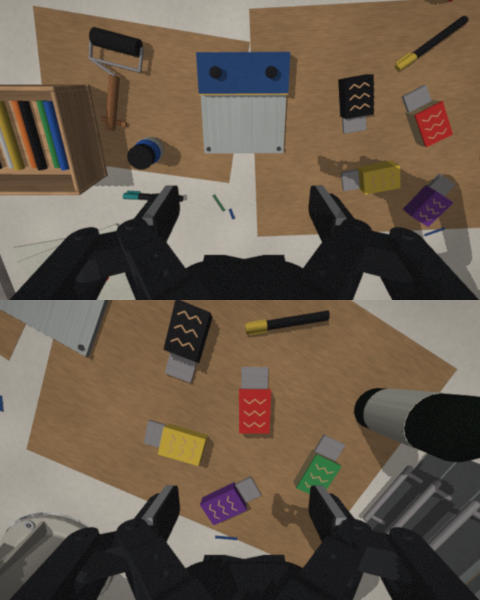

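The upper picture shows the jig square in view, with its lip at wrist (330,97) in full-size pixels. The lower picture shows the red block upright at (340,147), aligned with the tool. Measuring both.

```bash
python3 - <<'E'
from h import *
c=dict(np.load("wred.npz"));k=comp(redmask(c["frame"]),(340,147))
print("red",rect(c,k,.03))
p=ray(c,k,.03)[:,:2]; print(rect(c,comp(redmask(dict(np.load('top0.npz'))['frame']),(388,200)),.03) if 0 else '')
c=dict(np.load("wjig.npz"));f=c["frame"];k=comp(bluemask(f),(325,97))
print("blue",rect(c,k,.0305))
h=mask(f,(20,90,60),(38,255,255));h[:, :258]=0;h[:,395:]=0;h[:100]=0;h[145:]=0
v,u=np.nonzero(h);q=ray(c,np.c_[u,v],.0305);print("yel n",len(u),q.min(0),q.max(0),np.polyfit(q[:,1],q[:,0],1))
# bed: low-saturation bright area under lip
b=mask(f,(0,0,70),(179,60,255));b[:, :255]=0;b[:,400:]=0;b[:128]=0;b[215:]=0
kk=comp(b,(325,165));print("bed",rect(c,kk,.01))
# front-edge and side lines of bed per row/col
for row in range(135,196,12):
    u=kk[kk[:,1]==row][:,0];print(row,ray(c,[(u.min(),row),(u.max()+1,row)],.01)[:,:2].round(4).tolist())
for col in range(275,385,20):
    v=kk[kk[:,0]==col][:,1];print(col,ray(c,[(col,v.min()),(col,v.max()+1)],.01)[:,:2].round(4).tolist())
E
```

```text
red ((523.9207153320312, -206.14193725585938), (76.11486053466797, 54.63644027709961), 30.46044158935547)

blue ((620.8257446289062, 172.4324951171875), (69.1536865234375, 166.67494201660156), 0.8151715397834778)
yel n 188 [0.58165192 0.08717891 0.0305    ] [0.58352815 0.25498384 0.0305    ] [-0.00460865  0.58335947]
bed ((508.64739990234375, 171.67340087890625), (137.45558166503906, 171.29649353027344), 0.16605179011821747)
135 [[0.5668, 0.2567], [0.5673, 0.0853]]
147 [[0.5488, 0.2562], [0.5493, 0.0857]]
159 [[0.5304, 0.2572], [0.5308, 0.0862]]
171 [[0.5114, 0.2566], [0.5119, 0.0851]]
183 [[0.4921, 0.2561], [0.4926, 0.0855]]
195 [[0.4722, 0.2555], [0.4727, 0.0844]]
275 [[0.5772, 0.2457], [0.4553, 0.2515]]
295 [[0.5772, 0.2158], [0.4554, 0.2192]]
315 [[0.5773, 0.186], [0.4381, 0.187]]
335 [[0.5774, 0.1561], [0.4382, 0.1543]]
355 [[0.5775, 0.1262], [0.4573, 0.1223]]
375 [[0.5776, 0.0964], [0.4574, 0.09]]
```

Red block: centre (0.524,-0.206), yaw 0.53, size 76x54.6, and all three views agree. Jig: origin about (0.561, 0.1715), yaw about 0.008; bed edges and lip match the given sizes. Grasping and carrying to above the mouth.

```bash
cat >> h.py <<'E'
YAW=.008;J=np.array([.561,.1715]);RJ=np.array([[np.cos(YAW),-np.sin(YAW)],[np.sin(YAW),np.cos(YAW)]])
def W(x,y): return J+RJ@[x,y]
def st():
    o=get_obs();return o["time_s"],o["position"],o["wrist_force"],o["gripper_width"],o["grip_force"]
def show(t=""): s=st();print(t,round(float(s[0]),2),s[1].round(4),s[2].round(2),round(float(s[3]),4),round(float(s[4]),1))
E
python3 - <<'E'
from h import *
psi=.5316;x,y=.524,-.206
bot.reach((x,y,.10),Q(psi));bot.servo_line((x,y,.020),velocity=.08);show("down")
hand.move_gripper(.045,30);show("grip")
bot.servo_line((x,y,.12),velocity=.1);show("lift")
p=W(-70,0)*0+W(-.070,-.015);bot.reach((*p,.12),Q(YAW));bot.dwell(.3);show("over")
c=vision.read_camera("wrist");np.savez("wh.npz",**c);cv2.imwrite("pics/wh.png",c["frame"][:,:,::-1])
t=vision.read_camera("top");np.savez("th.npz",**t)
k=comp(redmask(c["frame"]),(320,230));print(k.min(0),k.max(0),rect(c,k,.13))
# tongue end corners are seen in the picture
E
```

```text
down 5.14 [ 0.5244 -0.2062  0.0204] [-0.25  0.54  1.1 ] 0.0854 0.0
grip 5.62 [ 0.524  -0.206   0.0201] [-0.29  0.07  0.14] 0.0448 0.0
lift 6.77 [ 0.5235 -0.2058  0.1193] [-0.08 -0.34  0.32] 0.045 0.0
over 8.43 [0.4914 0.1554 0.12  ] [0.16 0.25 0.32] 0.045 0.0Traceback (most recent call last):
  File "<stdin>", line 9, in <module>
  File "h.py", line 14, in comp
    return min(cs,key=lambda k:np.hypot(*(k[:,0].mean(0)-near)))[:,0]
           ~~~^^^^^^^^^^^^^^^^^^^^^^^^^^^^^^^^^^^^^^^^^^^^^^^^^^
ValueError: min() iterable argument is empty
```

View pics/wh.png

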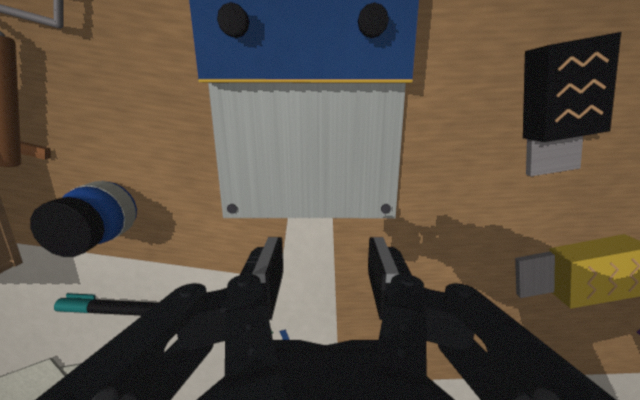

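The picture shows empty jaws over the jig, so the grasp missed. I'll look at where the red block is now.

```bash
python3 - <<'E'
from h import *
c=vision.read_camera("scene");t=vision.read_camera("top")
print(rect(t,comp(redmask(t["frame"]),(388,200)),.03),rect(c,comp(redmask(c["frame"]),(250,230)),.03))
a=cv2.resize(t["frame"][140:290,300:480],(480,400));b=cv2.resize(c["frame"][160:280,180:310],None,fx=3.08,fy=3.33)[:400,:310]
cv2.imwrite("pics/chk.png",np.hstack([a,cv2.resize(b,(310,400))])[:,:,::-1]);show()
E
```

```text
((524.3901977539062, -205.9862060546875), (77.88539123535156, 56.04316329956055), 30.169452667236328) ((528.2059326171875, -206.8922882080078), (79.40388488769531, 57.1042366027832), 29.919002532958984)
 8.62 [0.4912 0.1558 0.12  ] [ 0.13 -0.8  -0.42] 0.0452 0.0
```

View pics/chk.png

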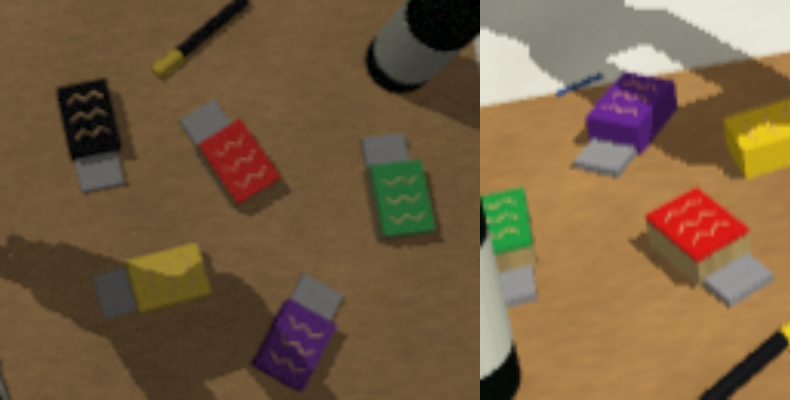

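The red block has not moved, at (0.524,-0.206), so the fingers closed on air. I'll check where the fingers really are against the reported TCP.

```bash
python3 - <<'E'
from h import *
def proj(c,p):
    q=c["view"]@np.r_[p,1];q=c["intrinsics"]@q[:3];return (q[:2]/q[2]).round(1)
o=get_obs();P=o["position"]
c=vision.read_camera("scene");w=vision.read_camera("wrist")
for n,k in(("scene",c),("wrist",w)):
    print(n,"tcp",proj(k,P),"tip",proj(k,P-[0,0,.017]),"padL",proj(k,P+[0,.0225,-.017]),"padR",proj(k,P+[0,-.0225,-.017]))
f=c["frame"].copy();u,v=proj(c,P).astype(int)
s=f[v-90:v+60,u-100:u+100];s=cv2.resize(s,None,fx=4,fy=4,interpolation=cv2.INTER_CUBIC)
for p,col in((P,(255,0,0)),(P-[0,0,.017],(0,255,0)),(P+[0,.0225,-.017],(255,255,0)),(P+[0,-.0225,-.017],(255,255,0))):
    a=(proj(c,p)-[u-100,v-90])*4;cv2.circle(s,tuple(a.astype(int).tolist()),4,col,-1)
cv2.imwrite("pics/sc.png",s[:,:,::-1]);print(u,v,o["joint_pos"].round(3))
E
```

```text
scene tcp [379.2 171.7] tip [378.9 177. ] padL [386.8 175.9] padR [371.  178.1]
wrist tcp [325.6 233.7] tip [325.5 222.7] padL [291.1 222.4] padR [360.  222.9]
379 171 [0.304 0.296 1.949 0.    0.896 1.867]
```

View pics/sc.png

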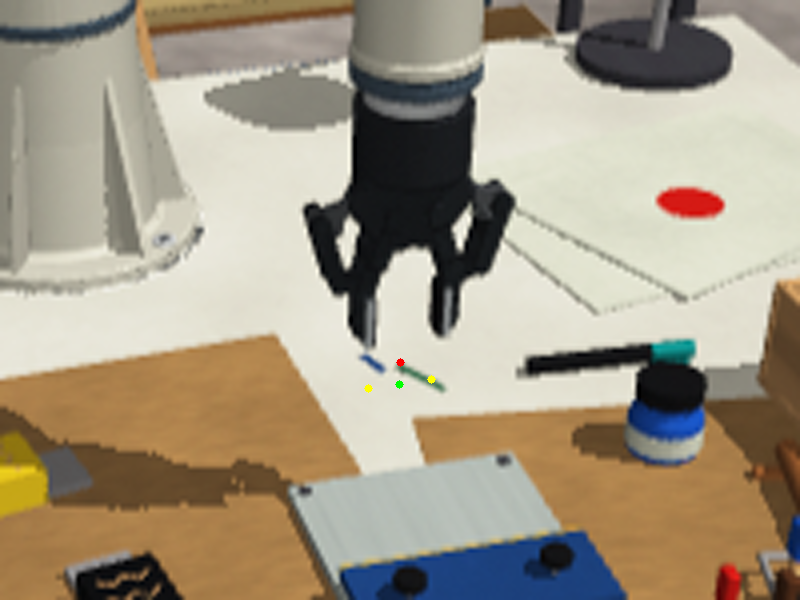

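The scene crop shows the fingertips about 11 px, or roughly 35 mm, above where the reported TCP puts them (tips at crop row 340, expected 384). The wrist gap of 88 px agrees. So the real tips sit well behind the stated tool point, and the jaws closed above the block. I'll trust touch instead: straddle the block, descend until the tips feel the table, back off 3 mm and grip.

```bash
cat >> h.py <<'E'
def F(n=3):
    a=[]
    for _ in range(n): a.append(get_obs()["wrist_force"]);bot.dwell(.02)
    return np.mean(a,0)
def probe(p0,d,step,maxd,thr,vel,base=None,axis=None):
    """step from p0 along unit d until the force against d exceeds thr; returns travel or None"""
    d=np.array(d,float);base=F() if base is None else base;s=0;log=[]
    while s<maxd-1e-9:
        s+=step;bot.servo_line(p0+d*s,velocity=vel);f=-(F(2)-base)@d;log.append(round(float(f),1))
        if f>thr: print("contact",round(s,4),log[-6:]);return s
    print("none",log[-8:]);return None
E
python3 - <<'E'
from h import *
psi=.5316;x,y=.524,-.206
hand.move_gripper(.067,30)
bot.reach((x,y,.08),Q(psi));bot.servo_line((x,y,.012),velocity=.08);bot.dwell(.1);show("pre")
p0=np.array([x,y,.012]);s=probe(p0,(0,0,-1),.002,.048,4,.03)
show("touch")
if s:
    z=.012-s+.004;bot.servo_line((x,y,z),velocity=.03);print("z grasp",z)
    hand.move_gripper(.045,30);show("grip")
E
```

```text
pre 11.53 [ 0.5245 -0.2062  0.0126] [-0.16 -0.3  -0.44] 0.0671 0.0
contact 0.04 [-0.1, -0.3, -0.3, 0.0, -0.1, 15.3]
touch 17.25 [ 0.5243 -0.2061 -0.0269] [-3.8   1.8  14.43] 0.0673 7.2
z grasp -0.02400000000000002
grip 17.79 [ 0.5241 -0.2061 -0.0237] [-1.25  0.03  7.1 ] 0.0536 36.8
```

Gripped at 0.0536 m with 37 N. The tips may be grazing the table, so I'll regrip 3 mm higher, lift, and carry to the jig.

```bash
python3 - <<'E'
from h import *
psi=.5316;x,y=.524,-.206;zg=-.021
hand.move_gripper(.060,30);bot.servo_line((x,y,zg),velocity=.03);hand.move_gripper(.045,30);show("grip")
bot.servo_line((x,y,.06),velocity=.12);show("lift")
p=W(-.070,-.015);bot.reach((*p,.06),Q(YAW));bot.dwell(.2);show("over")
c=vision.read_camera("wrist");np.savez("wh2.npz",**c);cv2.imwrite("pics/wh2.png",c["frame"][:,:,::-1])
k=comp(redmask(c["frame"]),(320,230));print(k.min(0),k.max(0),rect(c,k,.06-zg+.03),p)
E
```

```text
grip 18.49 [ 0.5242 -0.2061 -0.0208] [-0.05  0.37  3.77] 0.0535 32.4
lift 19.32 [ 0.5234 -0.2058  0.0594] [ 0.11 -0.19 -3.03] 0.0536 32.0
over 20.88 [0.4915 0.1552 0.06  ] [-0.11 -0.14 -2.59] 0.0532 32.0
[259 197] [393 348] ((493.73419189453125, 155.37718200683594), (74.75209045410156, 53.94101333618164), 0.033883120864629745) [0.49112224 0.15594049]
```

View pics/wh2.png

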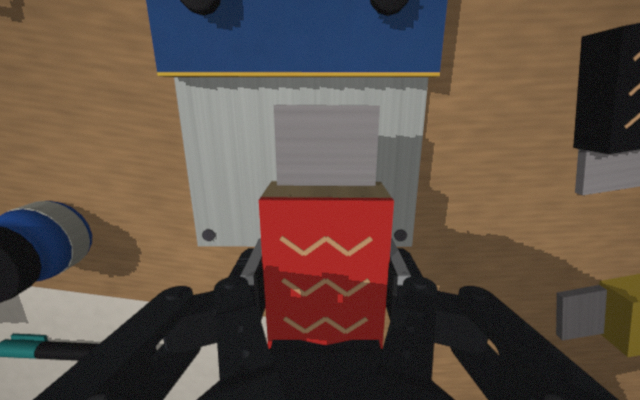

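The block is held square, tongue at px (327,145) pointing into the slot. Lowering by touch, then entering and feeling for the back stop.

```bash
python3 - <<'E'
from h import *
zg=-.021;q=Q(YAW);p=W(-.070,-.015)
z0=.010+zg+.003
bot.servo_line((*p,z0),velocity=.06);bot.dwell(.15);b=F(4);print(b.round(2))
s=probe(np.array([*p,z0]),(0,0,-1),.0007,.0063,2.0,.02,base=b)
if s is None: raise SystemExit("no bed")
z=z0-s+.0006;bot.servo_line((*p,z),velocity=.02);show("hover")
dx=np.array([*RJ[:,0],0]);P=np.array([*p,z]);b=F(4);print("z",z,b.round(2))
for a in (.010,.018,.026):
    bot.servo_line(P+dx*a,velocity=.04);f=F(2)-b;print(a,f.round(1))
    if abs(f).max()>6: raise SystemExit("stuck")
s=probe(P+dx*.026,dx,.001,.026,2.5,.01,base=b)
show("end");np.save("P.npy",P+dx*(.026+(s or .026)));np.save("b.npy",b)
E
```

```text
[ 0.    0.11 -3.07]
contact 0.0035 [-0.2, 0.0, 0.4, 0.5, 11.6]
hover 24.09 [ 0.4912  0.156  -0.0108] [-0.74 -0.54  1.5 ] 0.0536 32.6
z -0.0109 [-0.74 -0.35  1.74]
0.01 [ 2.4  0.4 -1.2]
0.018 [-0.2  0.1  2.4]
0.026 [-0.3  1.   3.1]
contact 0.001 [4.2]
end 25.64 [ 0.517   0.1561 -0.0108] [-4.23  0.61  8.7 ] 0.0534 33.4
```

That contact was only bed friction, since Fz rose to about 11 N of bed load. I'll raise slightly until the block is nearly weight-free and continue.

```bash
python3 - <<'E'
from h import *
P=np.load("P.npy");dx=np.array([*RJ[:,0],0])
for i in range(4):
    P[2]+=.0005;bot.servo_line(P,velocity=.02);f=F(3);print(f.round(1))
    if f[2]<-1.5: break
b=f;s=probe(P,dx,.0008,.025,2.5,.01,base=b)
show("end");np.save("P.npy",P+dx*(s or .025));np.save("b.npy",b)
E
```

```text
[-0.2 -0.1 -2.5]
contact 0.0152 [-0.3, 0.0, -1.0, -0.0, 2.4, 4.6]
end 31.32 [ 0.532   0.1561 -0.0107] [-4.91  0.15 -1.15] 0.0537 32.3
```

Back stop felt: tip at jig x about 46–48 mm, within its possible range. I'll back off 0.7 mm, go left and feel for the side stop.

```bash
python3 - <<'E'
from h import *
P=np.load("P.npy");dx=np.array([*RJ[:,0],0]);dy=np.array([*RJ[:,1],0])
P=P-dx*.0009;bot.servo_line(P,velocity=.02);b=F(3);print(b.round(1))
for a in (.012,.024):
    bot.servo_line(P+dy*a,velocity=.03);f=F(2)-b;print(a,f.round(1))
    if abs(f).max()>6: raise SystemExit("stuck")
P=P+dy*.024;s=probe(P,dy,.001,.026,2.5,.01,base=b)
show("end");np.save("P.npy",P+dy*(s or .026));np.save("b.npy",b)
E
```

```text
[-2.9  0.1 -2.7]
0.012 [-1.9  2.7 -0.7]
0.024 [-2.   1.  -0.7]
contact 0.014 [2.0, 2.1, 2.3, 1.6, 1.7, 4.0]
end 36.76 [ 0.5318  0.1938 -0.0105] [-4.94 -3.04 -2.1 ] 0.0535 32.7
```

```bash
python3 - <<'E'
from h import *
P=np.load("P.npy");dx=np.array([*RJ[:,0],0]);dy=np.array([*RJ[:,1],0]);b=np.load("b.npy")
P=P-dx*.0005;bot.servo_line(P,velocity=.02);print((F(3)-b).round(1))
s=probe(P,dy,.0006,.005,5.0,.01,base=b)
show("conf");np.save("P.npy",P+dy*(s or .005))
E
```

```text
[ 0.6 -5.5 -1.4]
contact 0.0006 [7.9]
conf 37.34 [ 0.5318  0.1939 -0.0105] [-2.69 -8.55 -4.1 ] 0.053 32.8
```

The side stop is confirmed by a steep rise. I'll ease to a light contact on both stops, release and retreat.

```bash
python3 - <<'E'
from h import *
P=np.load("P.npy");dx=np.array([*RJ[:,0],0]);dy=np.array([*RJ[:,1],0])
P=P-dy*.0009+dx*.0004;P[2]-=.0003;bot.servo_line(P,velocity=.02);print(F(3).round(1))
hand.move_gripper(.072,20);show("open")
bot.servo_line(P+[0,0,.10],velocity=.08);show("up")
c=vision.read_camera("wrist");t=vision.read_camera("top")
cv2.imwrite("pics/fin.png",c["frame"][:,:,::-1])
k=comp(redmask(c["frame"]),(320,230));print("wrist",rect(c,k,.04))
print("top",rect(t,comp(redmask(t["frame"]),(250,205)),.04),"expect",P)
E
```

```text
[-4.5 -3.3 -1.7]
open 37.97 [ 0.5332  0.1944 -0.0102] [ 0.11 -0.01  0.35] 0.0724 0.0
up 39.37 [0.5316 0.1938 0.0887] [-0.22  0.41  0.52] 0.0718 0.0
wrist ((532.6930541992188, 193.7327880859375), (75.80219268798828, 53.404747009277344), 0.5143494009971619)
top ((496.98345947265625, 515.75), (10.143767356872559, 138.30543518066406), 89.75482177734375) expect [ 0.53201932  0.19396888 -0.0107    ]
```

View pics/fin.png

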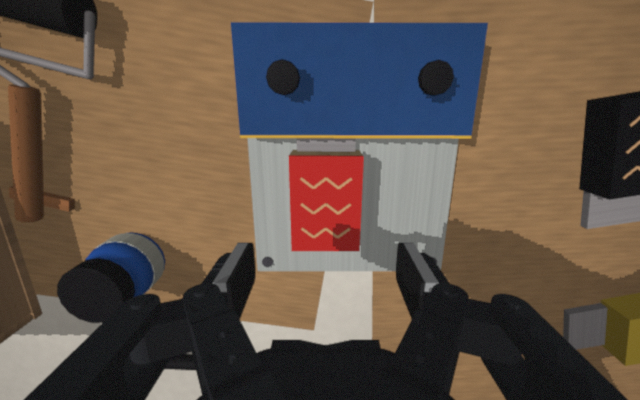

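The picture shows the red block square on the bed at px (326,203), its tongue under the lip and the jaws clear. The tongue end is at jig x ≈ 45.7 mm and its left side at y ≈ 45.2 mm, both within the stops' ranges.

```bash
python3 -c "
from workcell import *
print(hand_in())"
```

```text
the job is handed in; nothing more can be done
None
```

I handed in the job with the red block released, flat and square to the jig, its tongue felt against both the back and side stops, after about 40 s of robot time; the first grasp closed on air above the block and moved nothing, and no verdict came back.

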